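# Hold the cover plate over the logger box for its screws

## Task

Get this data logger ready to be screwed shut: slide its light grey battery cover fully home over the batteries, then pick up the loose metal cover plate with the black handle and bring it over the open box, the right way round with its clear window above the display. Finish holding the plate there in the gripper, level and still, hovering about a centimetre above the rim without touching the box, its four corner holes in line with the four threaded holes so that I can put the screws through; do not set it down or let go, and leave the other things on the bench where they are.

Things in the scene. Friction and masses are not known exactly. Their poses are not given: they have to be found in the camera images.
- logger_box: open grey cast box, 120 (x) x 180 (y) x 60 (z) mm, fixed; origin at the centre of its underside, z up. Walls 5 mm, rim at z = 60, rubber seal on it to z = 61. Inside, along x = -15, a black battery carrier with rails (top z = 35) for the sliding cover; on the +x side a board with a display (x 21 to 49, y -2 to 54, top z = 50)
- battery_cover (a joint): light grey flat cover, 53 (x) x 58 (y) x 3 mm, which slides along the box's y in rails over the battery compartment; value in m: 0 = fully home over the batteries (end stop), 0.045 = fully open, moved to the box's +y; it slides stiffly (about 1.5 N of friction) and stays where it is left
- cover_rib (a point): centre of the upright rib on the sliding battery cover, by which it is pinched or pushed; 36 mm wide (box x), 10 mm thick (box y, the sliding direction), 16 mm high: from z = 33 to 49 of the box, so its top is 11 mm under the rim. At x = -15, y = -19.5 in the box when shut. 60 mm free before and behind it along y, above z = 36. Axes as the box's
- cover_plate: loose metal cover plate, 120 (x) x 180 (y) x 4 (z) mm, about 0.26 kg, lying on the bench with its black handle up; origin at the centre of its underside, z up. Four 12 mm holes at x = +-47, y = +-77; clear window 23 x 44 mm with a black frame at x = 35, y = 26, which belongs over the display, so that the plate's axes are then those of the box
- plate_handle (a point): centre of the plate's bow handle bar, 34 mm above the plate's underside, over the plate's centre; the bar is a black square section 10 x 10 mm, 100 mm long along the plate's y, on two posts at y = +-45, with 25 mm of free height between it and the plate. Axes as the plate's
- plate_hole_a (a point): centre of the plate's hole at x = -47, y = -77, at the plate's underside; belongs over thread_a
- plate_hole_b (a point): centre of the plate's hole at x = +47, y = -77, at the underside; belongs over thread_b
- plate_hole_c (a point): centre of the plate's hole at x = +47, y = +77, at the underside; belongs over thread_c
- plate_hole_d (a point): centre of the plate's hole at x = -47, y = +77, at the underside; belongs over thread_d
- thread_a (a point): mouth of the 5 mm threaded hole (brass insert) in the boss in the corner of the box at x = -47, y = -77, z = 60 of the box (level with the rim)
- thread_b (a point): the same at x = +47, y = -77
- thread_c (a point): the same at x = +47, y = +77
- thread_d (a point): the same at x = -47, y = +77
- dish: petri dish with four steel screws in it, 94 mm across, 17 mm high; origin at the centre of its underside; a bystander
- screwdriver: screwdriver lying on the bench, about 190 mm long; a bystander
- vial_stray: small vial with a black cap, 26 mm across, 56 mm high; a bystander
- dropper_bottle: brown dropper bottle with a black cap, 35 mm across, 76 mm high; a bystander

How it is judged:
By the outcome, as a careful person would: the job done as asked, in the order asked, and still so for the second after the job is handed in, while the arm keeps its last pose, push and grip.
It also fails if it takes over 61 s, if anything falls off the work surface, if the arm or the gripper's body presses on something with over 40 N, if the wrist force passes 120 N, or if a joint passes its speed limit or range.

## Robot

A 6-joint arm with a two-finger parallel gripper is mounted at the origin on a cart in front of the work surface, level with it; the furniture and walls round the work are solid. World frame = base frame: x ahead of the robot, y to its left, z up, the work surface at z = 0. Lengths are in m, angles in rad, forces in N, time in s.
With the tool pointing down it reaches from about 0.25 to 0.775 m from the base axis. Payload 4 kg.
Tool frame: the origin (TCP) lies between the finger pads; the fingertips stand 11 mm ahead of it and the grasp point (between the pads) lies 8 mm behind it; z points along the fingers, y is the direction in which the jaws open and shut (so a half turn about z gives the same grasp; the last joint's range is limited). The gripper opens to 94 mm and grips with 3 to 60 N. Pads are 16 mm wide; open, the fingers measure 119 mm over their backs; the gripper's body (75 mm by 177 mm) begins 78 mm behind the grasp point.
Start: joints at [1.181, 0.087, 1.371, -0, 1.684, -0.103], TCP at [0.156, 0.528, 0.217] pointing down, gripper open.
Joint ranges: [-3.1, 3.1], [-0.76, 2.03], [0.27, 2.55], [-1.08, 4.22], [0.17, 2.65], [-2.57, 2.57]. Speed limits (rad/s): [2.79, 2.79, 3.14, 3.14, 3.14, 3.14].

## Interface

Orientations are given as [roll, pitch, yaw] about the fixed x, y, z axes, in that order (R = Rz(yaw) Ry(pitch) Rx(roll)).
In Python, from bench import get_obs, cams, ticket gives the robot as it stands. The module is installed in compiled form; this text tells all that it offers.
- The arm moves only by the shell command python3 -m crank 'ROWS'. ROWS is JSON, a list of rows, each an object of numbers: "tx", "ty", "tz": the shift along the tool's x, y, z in cm; "twist": the turn about the tool's z in degrees; "grip": the opening, from 0 (shut) to 1 (fully open). In form: [{"tx": .., "ty": .., "tz": .., "twist": .., "grip": ..}, ...]. A call has 1 to 12 rows; each row shifts and turns the commanded pose from where the row before left it, along the tool's axes as they then stand; what a row does not reach is not made up. A row lasts 1/8 s, in which the tool goes at most 62.5 mm and 10.7 degrees, less where a joint would pass 70% of its speed; a pose out of reach is approached as far as the arm can. A call is refused whole if a number of a shift passes 6.25 or a number of a turn 10.7, either way. A call with a gripper value outside its range is refused whole. The fingers move at their own pace and stop on an object; the grip force is fixed at half the most. Time passes only in rows, so rows that do not move let the fingers close. It gives the time, the measured TCP pose, the force and the opening at its end, in the units of the state.
- get_obs(): the state, without advancing time (a new reading comes with each control period).
- cams.snapshot(name): name is "scene" or "top" or "wrist"; returns a dict with "frame" (480x640x3 uint8, red, green, blue), "intrinsics" (3x3 intrinsics, pixels), "dist" ([k1, k2, p1, p2, k3] as OpenCV has them; the pictures are not rectified), "R" (3x3) and "t" (3): a world point X has camera coordinates R X + t; the wrist camera has in their place "hand_eye" (4x4, takes a point from camera to tool coordinates, whose origin is the TCP and whose axes are the flange's). Camera axes: x right, y down, z forward; pixel columns grow to the right and rows downward; lengths in m; the calibration is good to about 2 mm. A picture is of the moment at which its call begins: read the wrist's pose just before it. There is no depth.
- ticket.close_job(): hands the job in, once; it reports no verdict.
Trained networks look in a picture, given as the dict that the camera call returned (one of the last four; its "shot" number tells which), for a name from the list of things; names that differ only in an ending like _2 or _b are one class to them, and where a whole thing is asked for, a point or a joint stands for the part that bears it (a point fixed in the world has none). Each returns a list of dicts, best first, with "conf" (0 to 1); they miss things now and then, are a little off and sometimes report something else, mostly with a low value. They report only what shows in the picture. A call takes as long as a camera call.
- cams.outline_of(picture, query): "region" (480x640 bool, what is visible of it) and "centre" ([column, row] in pixels, amid what is visible of it).
The state is a dict: "time": time; "joint_positions": joint angles; "qvel": joint speeds; "joint_torque": joint torques, N m; "tool_pos": TCP position; "ee_rot": TCP orientation; "wrist_force": force on the tool from outside, world axes, zero at the start; "wrist_torque": the same for the moment, N m; "width": finger opening in m.
Only numpy, scipy, OpenCV 4.12 (cv2) and the standard library are available. Lean on these libraries where they do the work, as an engineer would, in place of code of your own. Each camera call takes 0.05 s, during which the arm holds its last target.

## Working session

There is one attempt and no reset: what is moved stays moved. The work goes in short steps, Python scripts to look and compute and a shell command to move; the robot and the scene stay as the last step left them, time stands still between calls to the robot, and variables do not carry over. Pictures are saved under pics/ and viewed, and the job is handed in when it is done.

```bash
mkdir -p pics; python3 - <<'E'
from bench import get_obs,cams
import cv2,numpy as np
o=get_obs();print({k:np.round(v,4).tolist() for k,v in o.items()})
for n in("top","scene","wrist"):
    s=cams.snapshot(n);cv2.imwrite(f"pics/{n}0.png",s["frame"][:,:,::-1])
    print(n,[(k,np.round(v,4).tolist()) for k,v in s.items() if k!="frame"])
E
```

```text
{'time': 0.0, 'joint_positions': [1.1809, 0.0879, 1.3722, 0.0, 1.6836, -0.1031], 'qvel': [-0.0005, 0.0006, -0.0007, 0.0014, 0.0001, 0.0005], 'joint_torque': [0.0013, -34.0171, -30.2432, 0.0721, 0.0328, -0.0001], 'tool_pos': [0.1554, 0.5271, 0.2153], 'ee_rot': [-3.1394, -0.0002, 2.8548], 'wrist_force': [0.3675, -0.8386, -0.2803], 'wrist_torque': [0.0498, 0.0039, -0.0329], 'width': 0.0937}
top [('intrinsics', [[433.8939, 0.0, 320.625], [0.0, 433.8939, 230.0479], [0.0, 0.0, 1.0]]), ('dist', [0.0299, 0.0, 0.0, 0.0, 0.0]), ('R', [[-0.0265, -0.9996, -0.0042], [-0.9909, 0.0268, -0.1315], [0.1316, 0.0006, -0.9913]]), ('t', [0.0721, 0.5983, 0.9211]), ('shot', 1)]
scene [('intrinsics', [[574.0941, 0.0, 329.5311], [0.0, 574.0941, 233.5203], [0.0, 0.0, 1.0]]), ('dist', [0.0123, 0.0, 0.0, 0.0, 0.0]), ('R', [[0.6163, -0.7874, 0.0134], [-0.5359, -0.4319, -0.7254], [0.577, 0.4399, -0.6882]]), ('t', [-0.3198, 0.4071, 1.1617]), ('shot', 2)]
wrist [('intrinsics', [[397.0427, 0.0, 314.8954], [0.0, 397.0427, 237.2275], [0.0, 0.0, 1.0]]), ('dist', [-0.0374, 0.0, 0.0, 0.0, 0.0]), ('hand_eye', [[-0.0001, -0.9653, -0.2612, 0.075], [1.0, -0.0001, -0.0003, -0.0002], [0.0002, -0.2612, 0.9653, -0.1687], [0.0, 0.0, 0.0, 1.0]]), ('shot', 3)]
```

View pics/top0.png

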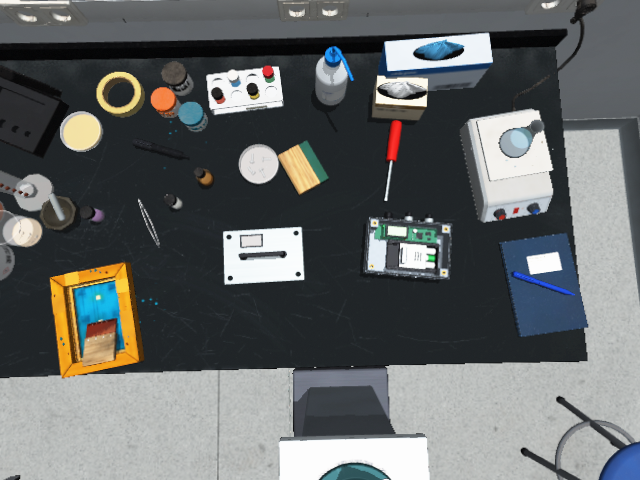

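View pics/scene0.png

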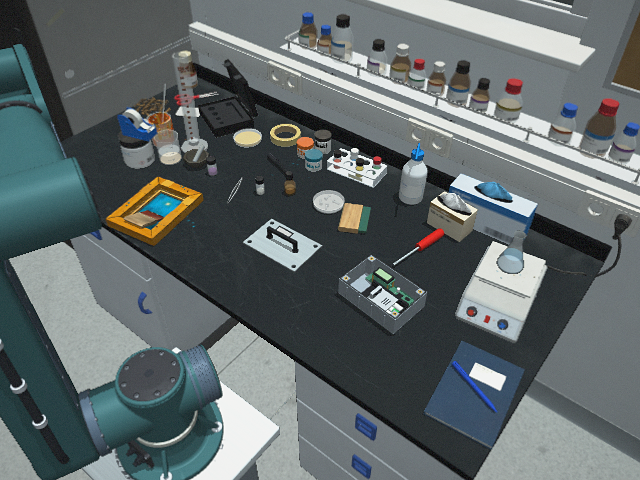

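View pics/wrist0.png

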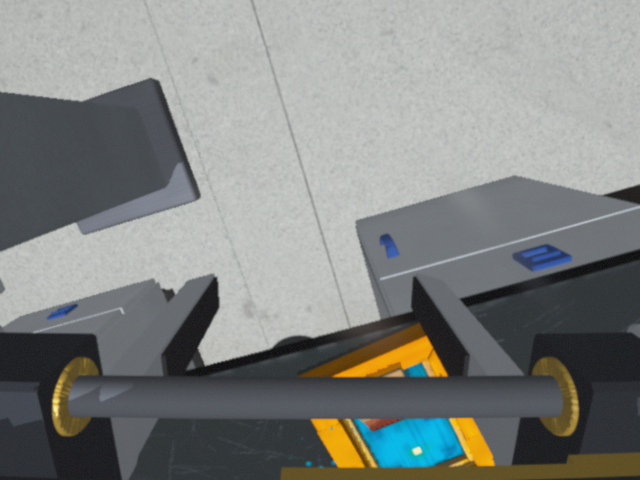

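```bash
python3 - <<'E'
import cv2
a=cv2.imread("pics/top0.png")
cv2.imwrite("pics/t_box.png",cv2.resize(a[200:290,355:465],None,fx=7,fy=6.5,interpolation=cv2.INTER_CUBIC))
cv2.imwrite("pics/t_plate.png",cv2.resize(a[215:295,213:313],None,fx=7,fy=7,interpolation=cv2.INTER_CUBIC))
b=cv2.imread("pics/scene0.png")
cv2.imwrite("pics/s_box.png",cv2.resize(b[245:340,330:435],None,fx=7,fy=6,interpolation=cv2.INTER_CUBIC))
E
```

```text
(no output)
```

View pics/t_box.png

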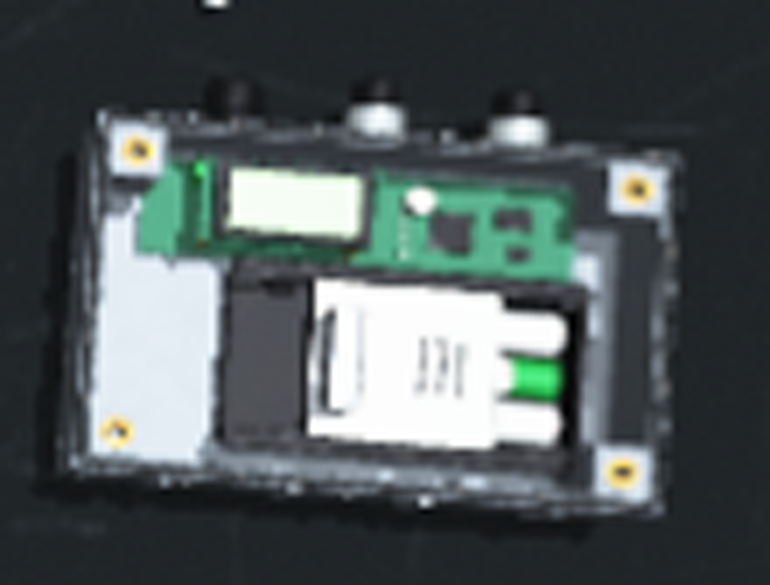

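View pics/t_plate.png

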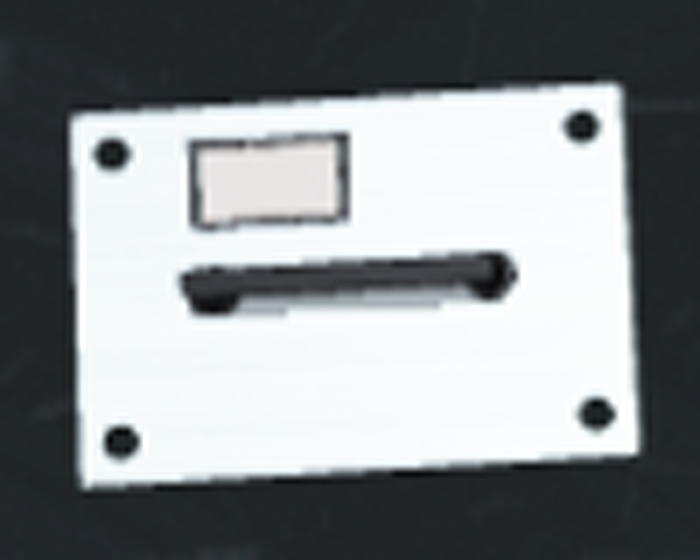

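View pics/s_box.png

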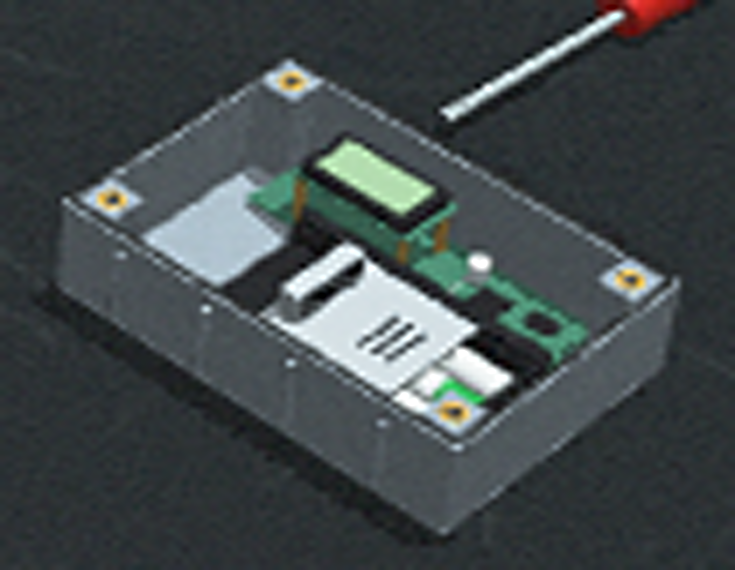

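```bash
cat > h.py <<'E'
import numpy as np,cv2
from scipy.optimize import least_squares
C={'top':dict(K=np.array([[433.8939,0,320.625],[0,433.8939,230.0479],[0,0,1]]),d=np.array([.0299,0,0,0,0]),
R=np.array([[-0.0265,-0.9996,-0.0042],[-0.9909,0.0268,-0.1315],[0.1316,0.0006,-0.9913]]),t=np.array([0.0721,0.5983,0.9211])),
'scene':dict(K=np.array([[574.0941,0,329.5311],[0,574.0941,233.5203],[0,0,1]]),d=np.array([.0123,0,0,0,0]),
R=np.array([[0.6163,-0.7874,0.0134],[-0.5359,-0.4319,-0.7254],[0.577,0.4399,-0.6882]]),t=np.array([-0.3198,0.4071,1.1617]))}
def proj(c,X):
    c=C[c] if isinstance(c,str) else c
    return cv2.projectPoints(np.asarray(X,float).reshape(-1,1,3),cv2.Rodrigues(c['R'])[0],c['t'],c['K'],c['d'])[0][:,0]
def wcam(s,o):
    """wrist camera as a world camera"""
    from scipy.spatial.transform import Rotation as Ro
    T=np.eye(4);T[:3,:3]=Ro.from_euler('xyz',o['ee_rot']).as_matrix();T[:3,3]=o['tool_pos']
    W=np.linalg.inv(T@np.array(s['hand_eye']))
    return dict(K=np.array(s['intrinsics']),d=np.array(s['dist']),R=W[:3,:3],t=W[:3,3])
def place(p,L):
    c,s=np.cos(p[2]),np.sin(p[2]);L=np.asarray(L,float)
    return np.c_[p[0]+c*L[:,0]-s*L[:,1],p[1]+s*L[:,0]+c*L[:,1],L[:,2]]
def fit(obs,p0=(.45,0,0)):
    f=lambda p:np.concatenate([(proj(c,place(p,L))-px).ravel() for c,L,px in obs])
    r=least_squares(f,p0);return r.x,np.round(r.fun.reshape(-1,2),2)
def back(c,px,z):
    c=C[c] if isinstance(c,str) else c
    u=cv2.undistortPoints(np.array(px,float).reshape(-1,1,2),c['K'],c['d'])[:,0]
    d=np.c_[u,np.ones(len(u))]@c['R'];o=-c['R'].T@c['t']
    return o+d*((z-o[2])/d[:,2])[:,None]
XY=np.array([[-47,-77],[47,-77],[47,77],[-47,77]])/1000.
def H(z): return np.c_[XY,np.full(4,z)]
E
python3 - <<'E'
from h import *
def cr(p,u0,v0,sx,sy): p=np.array(p,float);return np.c_[u0+(p[:,0]+.5)/sx-.5,v0+(p[:,1]+.5)/sy-.5]
tb=cr([(622,472),(637,189),(138,150),(117,431)],355,200,7,6.5)
sb=cr([(455,411),(630,281),(290,82),(112,200)],330,245,7,6)
tp=cr([(596,413),(581,127),(112,154),(121,441)],213,215,7,7)
for n,o in dict(boxtop=[('top',H(.06),tb)],boxscene=[('scene',H(.06),sb)],boxboth=[('top',H(.06),tb),('scene',H(.06),sb)],plate=[('top',H(.003),tp)]).items():
    p,r=fit(o);print(n,np.round(p,4),np.degrees(p[2]).round(2),r.tolist())
# rib top edge pixels (scene)
print(back('scene',cr([(318,272)],330,245,7,6),.049), back('top',cr([(345,360)],355,200,7,6.5),.049))
E
```

```text
boxtop [ 0.555  -0.132  -0.1126] -6.45 [[0.03, -0.0], [0.0, -0.0], [0.01, -0.01], [-0.05, 0.02]]
boxscene [ 0.5553 -0.1316 -0.109 ] -6.24 [[-0.12, 0.14], [0.08, -0.22], [0.06, 0.04], [-0.02, 0.02]]
boxboth [ 0.5551 -0.1319 -0.1112] -6.37 [[-0.01, -0.09], [-0.1, -0.09], [-0.09, -0.0], [-0.09, 0.03], [-0.16, 0.28], [0.11, -0.04], [0.18, 0.13], [0.03, 0.07]]
plate [0.5511 0.1891 0.0317] 1.81 [[0.01, 0.06], [0.06, -0.11], [-0.0, -0.06], [-0.06, 0.1]]
[[ 0.53857869 -0.12298744  0.049     ]] [[ 0.53929904 -0.12318     0.049     ]]
```

```bash
cat >> h.py <<'E'
def togo(x,y,z,yawdeg):
    from bench import get_obs
    from scipy.spatial.transform import Rotation as Ro
    o=get_obs();R=Ro.from_euler('xyz',o['ee_rot']).as_matrix()
    d=R.T@(np.array([x,y,z])-o['tool_pos'])*100
    tw=-((yawdeg-np.degrees(o['ee_rot'][2])+180)%360-180)
    # shift if twist is done first
    d2=Ro.from_euler('z',tw,degrees=True).as_matrix().T@d
    print('t',round(o['time'],2),'pos',np.round(o['tool_pos'],4),'rpy',np.degrees(o['ee_rot']).round(2),'F',np.round(o['wrist_force'],1),'w',round(o['width'],4))
    print('shift cm',d.round(2),'twist',round(tw,2),'shift after twist',d2.round(2))
E
python3 -c "
from h import *
togo(.539,-.125,.2,173.6)"
```

```text
t 0.15 pos [0.1554 0.5272 0.2156] rpy [-1.7990e+02 -1.0000e-02  1.6357e+02] F [-0.2 -0.3  0.4] w 0.094
shift cm [-55.24 -51.7    1.63] twist -10.03 shift after twist [-45.39 -60.53   1.63]
```

```bash
python3 -m crank '[{"twist":-10,"grip":0.5},{"tx":-1.5,"ty":-2},{"tx":-3,"ty":-4},{"tx":-3,"ty":-4},{"tx":-3,"ty":-4},{"tx":-3,"ty":-4},{"tx":-3,"ty":-4},{"tx":-3,"ty":-4},{"tx":-3,"ty":-4},{"tx":-3,"ty":-4},{"tx":-3,"ty":-4},{"tx":-3,"ty":-4}]'; python3 -c "
from h import *
togo(.539,-.125,.2,173.6)"
```

```text
t 0.15 pos [0.1554 0.5272 0.2156] rpy [-1.7990e+02 -1.0000e-02  1.6357e+02] F [-0.2 -0.3  0.4] w 0.094
shift cm [-55.24 -51.7    1.63] twist -10.03 shift after twist [-45.39 -60.53   1.63]invalid input at $[0]: expected keys tx, ty, tz, twist, grip
```

All keys are required in each row.

```bash
python3 -m crank '[{"tx":0,"ty":0,"tz":0,"twist":-10,"grip":0.5},{"tx":-1.5,"ty":-2,"tz":0,"twist":0,"grip":0.5},{"tx":-3,"ty":-4,"tz":0,"twist":0,"grip":0.5},{"tx":-3,"ty":-4,"tz":0,"twist":0,"grip":0.5},{"tx":-3,"ty":-4,"tz":0,"twist":0,"grip":0.5},{"tx":-3,"ty":-4,"tz":0,"twist":0,"grip":0.5},{"tx":-3,"ty":-4,"tz":0,"twist":0,"grip":0.5},{"tx":-3,"ty":-4,"tz":0,"twist":0,"grip":0.5},{"tx":-3,"ty":-4,"tz":0,"twist":0,"grip":0.5},{"tx":-3,"ty":-4,"tz":0,"twist":0,"grip":0.5},{"tx":-3,"ty":-4,"tz":0,"twist":0,"grip":0.5},{"tx":-3,"ty":-4,"tz":0,"twist":0,"grip":0.5}]'; python3 -c "
from h import *
togo(.539,-.125,.2,173.6)"
```

```text
time: 1.65
tool_pos: [0.422, 0.0734, 0.2163]
ee_rot: [3.141, 0.0, 3.029]
wrist_force: [0.7, 0.9, -0.5]
width: 0.0471
t 1.65 pos [0.422  0.0734 0.2163] rpy [179.98   0.   173.56] F [ 0.7  0.9 -0.5] w 0.0471
shift cm [-13.85 -18.4    1.62] twist -0.04 shift after twist [-13.84 -18.41   1.62]
```

```bash
python3 -m crank '[{"tx":-3,"ty":-4,"tz":0,"twist":0,"grip":0.5},{"tx":-3,"ty":-4,"tz":0,"twist":0,"grip":0.5},{"tx":-3,"ty":-4,"tz":0.5,"twist":0,"grip":0.5},{"tx":-3,"ty":-4,"tz":0.5,"twist":0,"grip":0.5},{"tx":-1.8,"ty":-2.4,"tz":0.5,"twist":0,"grip":0.5},{"tx":0,"ty":0,"tz":0,"twist":0,"grip":0.5},{"tx":0,"ty":0,"tz":0,"twist":0,"grip":0.5}]'; python3 - <<'E'
from h import *
from bench import *
togo(.539,-.125,.2,173.6)
o=get_obs();s=cams.snapshot('wrist');cv2.imwrite('pics/w1.png',s['frame'][:,:,::-1])
c=wcam(s,o)
print(proj(c,place((.555,-.132,-.1115),H(.06))).round(1).tolist())
E
```

```text
time: 2.52
tool_pos: [0.5376, -0.1227, 0.2013]
ee_rot: [3.141, -0.001, 3.03]
wrist_force: [-0.3, -0.7, 0.3]
width: 0.0473
t 2.52 pos [ 0.5376 -0.1227  0.2013] rpy [ 1.7995e+02 -5.0000e-02  1.7359e+02] F [-0.3 -0.7  0.3] w 0.0473
shift cm [-0.16 -0.22  0.13] twist -0.01 shift after twist [-0.16 -0.22  0.13]
[[208.0, 191.4], [215.9, 301.7], [397.4, 301.6], [403.8, 191.2]]
```

View pics/w1.png

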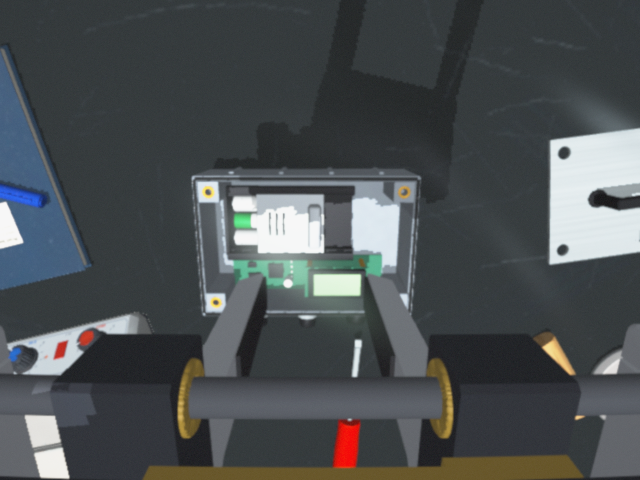

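```bash
python3 - <<'E'
from h import *
from bench import *
o=get_obs();s=cams.snapshot('wrist');c=wcam(s,o)
a=s['frame'][:,:,::-1];cv2.imwrite('pics/w1z.png',cv2.resize(a[160:330,180:430],None,fx=3.2,fy=3.2,interpolation=cv2.INTER_CUBIC))
b=(.555,-.132,-.1115)
for y in (0,.005,.007,.009,.011,.0255):
    print(y,proj(c,place(b,[[-.033,y,.049],[.003,y,.049]])).round(1).tolist())
E
```

```text
0 [[306.0, 205.9], [306.2, 247.9]]
0.005 [[312.1, 205.9], [312.1, 247.9]]
0.007 [[314.5, 205.9], [314.5, 247.9]]
0.009 [[316.9, 205.9], [316.9, 247.9]]
0.011 [[319.4, 205.9], [319.2, 247.9]]
0.0255 [[337.0, 205.9], [336.4, 247.9]]
```

View pics/w1z.png

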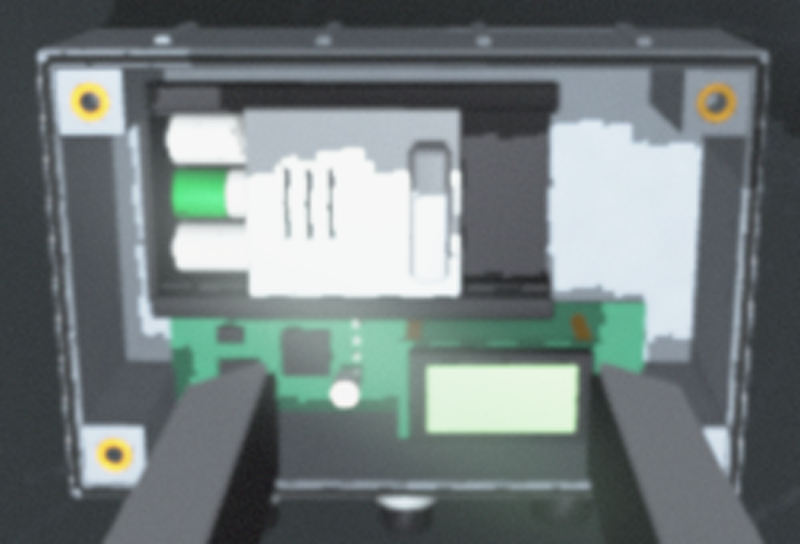

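```bash
python3 - <<'E'
from h import *
t=place((.555,-.132,-.1115),[[-.015,.007,.051]])[0];print(t)
togo(*t,173.6)
E
```

```text
[ 0.54087203 -0.12337443  0.051     ]
t 2.62 pos [ 0.5377 -0.1223  0.202 ] rpy [1.7998e+02 3.0000e-02 1.7364e+02] F [-1.7  0.3  0.7] w 0.0471
shift cm [-0.32 -0.08 15.1 ] twist 0.04 shift after twist [-0.32 -0.08 15.1 ]
```

```bash
python3 -m crank '[{"tx":-0.3,"ty":-0.1,"tz":2,"twist":0,"grip":0.5},{"tx":0,"ty":0,"tz":3,"twist":0,"grip":0.5},{"tx":0,"ty":0,"tz":3,"twist":0,"grip":0.5},{"tx":0,"ty":0,"tz":2.5,"twist":0,"grip":0.5},{"tx":0,"ty":0,"tz":2,"twist":0,"grip":0.5},{"tx":0,"ty":0,"tz":1.5,"twist":0,"grip":0.5},{"tx":0,"ty":0,"tz":1,"twist":0,"grip":0.5},{"tx":0,"ty":0,"tz":0,"twist":0,"grip":0.5},{"tx":0,"ty":0,"tz":0,"twist":0,"grip":0.5}]'; python3 - <<'E'
from h import *
from bench import *
t=place((.555,-.132,-.1115),[[-.015,.007,.051]])[0]
togo(*t,173.6)
o=get_obs();s=cams.snapshot('wrist');cv2.imwrite('pics/w2.png',s['frame'][:,:,::-1])
E
```

```text
time: 3.75
tool_pos: [0.5416, -0.1249, 0.0524]
ee_rot: [-3.141, 0.002, 3.029]
wrist_force: [-0.0, 0.9, 0.3]
width: 0.0473
t 3.75 pos [ 0.5416 -0.1249  0.0524] rpy [-1.7998e+02  9.0000e-02  1.7357e+02] F [-0.   0.9  0.3] w 0.0473
shift cm [0.09 0.14 0.14] twist -0.03 shift after twist [0.09 0.14 0.14]
```

View pics/w2.png

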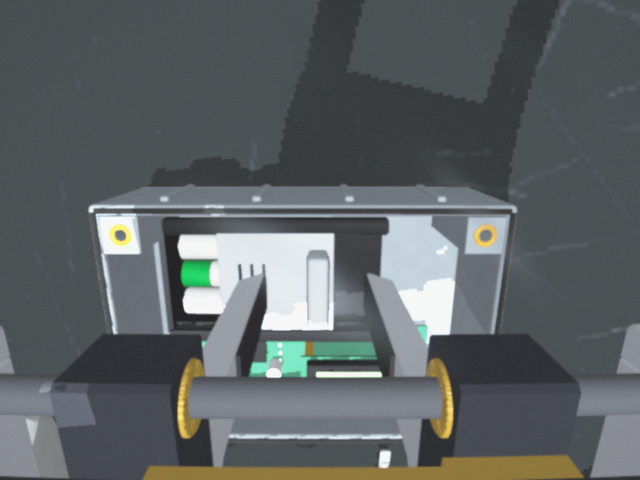

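```bash
python3 -m crank '[{"tx":0,"ty":0.1,"tz":0.1,"twist":0,"grip":0.3},{"tx":0,"ty":0,"tz":0,"twist":0,"grip":0},{"tx":0,"ty":0,"tz":0,"twist":0,"grip":0},{"tx":0,"ty":0,"tz":0,"twist":0,"grip":0},{"tx":0,"ty":0,"tz":0,"twist":0,"grip":0}]'; python3 -c "
from h import *
togo(*place((.555,-.132,-.1115),[[-.015,-.0195,.051]])[0],173.6)"
```

```text
time: 4.42
tool_pos: [0.5411, -0.1237, 0.0505]
ee_rot: [3.141, -0.0, 3.029]
wrist_force: [-0.2, 1.2, 0.5]
width: 0.0097
t 4.42 pos [ 0.5411 -0.1237  0.0505] rpy [179.99  -0.   173.57] F [-0.2  1.2  0.5] w 0.0097
shift cm [ 0.02 -2.62 -0.05] twist -0.03 shift after twist [ 0.02 -2.62 -0.05]
```

Pinched at 9.7 mm width (rib 10 mm). Drag about 26 mm, slowing before the stop.

```bash
python3 -m crank '[{"tx":0,"ty":-0.4,"tz":0,"twist":0,"grip":0},{"tx":0,"ty":-0.5,"tz":0,"twist":0,"grip":0},{"tx":0,"ty":-0.5,"tz":0,"twist":0,"grip":0},{"tx":0,"ty":-0.4,"tz":0,"twist":0,"grip":0},{"tx":0,"ty":-0.3,"tz":0,"twist":0,"grip":0},{"tx":0,"ty":-0.2,"tz":0,"twist":0,"grip":0},{"tx":0,"ty":-0.1,"tz":0,"twist":0,"grip":0},{"tx":0,"ty":0,"tz":0,"twist":0,"grip":0}]'; python3 -c "
from h import *
togo(*place((.555,-.132,-.1115),[[-.015,-.0195,.051]])[0],173.6)"
```

```text
time: 5.42
tool_pos: [0.5383, -0.1478, 0.0505]
ee_rot: [-3.141, 0.0, 3.029]
wrist_force: [-0.1, 0.3, 0.6]
width: 0.0092
t 5.42 pos [ 0.5383 -0.1478  0.0505] rpy [-179.98    0.    173.57] F [-0.1  0.3  0.6] w 0.0092
shift cm [ 0.02 -0.19 -0.05] twist -0.03 shift after twist [ 0.02 -0.19 -0.05]
```

```bash
python3 -m crank '[{"tx":0,"ty":-0.1,"tz":0,"twist":0,"grip":0},{"tx":0,"ty":-0.1,"tz":0,"twist":0,"grip":0},{"tx":0,"ty":0,"tz":0,"twist":0,"grip":0}]';python3 -m crank '[{"tx":0,"ty":-0.1,"tz":0,"twist":0,"grip":0},{"tx":0,"ty":0,"tz":0,"twist":0,"grip":0}]'; python3 -c "
from h import *
togo(*place((.555,-.132,-.1115),[[-.015,-.0195,.051]])[0],173.6)"
```

```text
time: 5.8
tool_pos: [0.5381, -0.1495, 0.0505]
ee_rot: [3.141, -0.0, 3.029]
wrist_force: [-0.2, 1.6, 2.5]
width: 0.0096
time: 6.05
tool_pos: [0.5381, -0.1495, 0.0505]
ee_rot: [3.14, -0.0, 3.03]
wrist_force: [0.3, 5.1, 2.6]
width: 0.0094
t 6.05 pos [ 0.5381 -0.1495  0.0505] rpy [179.88  -0.   173.58] F [0.3 5.1 2.6] w 0.0094
shift cm [ 0.02 -0.02 -0.05] twist -0.02 shift after twist [ 0.02 -0.02 -0.05]
```

```bash
python3 -m crank '[{"tx":0,"ty":-0.1,"tz":0,"twist":0,"grip":0},{"tx":0,"ty":-0.1,"tz":0,"twist":0,"grip":0},{"tx":0,"ty":0,"tz":0,"twist":0,"grip":0}]'; python3 -c "
from h import *
togo(*place((.555,-.132,-.1115),[[-.015,-.0195,.051]])[0],173.6)"
```

```text
time: 6.42
tool_pos: [0.5381, -0.1496, 0.0505]
ee_rot: [3.136, -0.0, 3.03]
wrist_force: [1.3, 10.0, 3.1]
width: 0.0096
t 6.42 pos [ 0.5381 -0.1496  0.0505] rpy [ 1.7968e+02 -1.0000e-02  1.7361e+02] F [ 1.3 10.   3.1] w 0.0096
shift cm [ 0.02 -0.01 -0.05] twist 0.01 shift after twist [ 0.02 -0.01 -0.05]
```

```bash
python3 -m crank '[{"tx":0,"ty":0.25,"tz":0,"twist":0,"grip":0},{"tx":0,"ty":0,"tz":0,"twist":0,"grip":0.4},{"tx":0,"ty":0,"tz":0,"twist":0,"grip":0.4},{"tx":0,"ty":0,"tz":0,"twist":0,"grip":0.4},{"tx":0,"ty":0,"tz":-2,"twist":0,"grip":0.4},{"tx":0,"ty":0,"tz":-4,"twist":0,"grip":0.4},{"tx":0,"ty":0,"tz":-5,"twist":0,"grip":0.6},{"tx":0,"ty":0,"tz":-4,"twist":0,"grip":0.6},{"tx":0,"ty":0,"tz":0,"twist":0,"grip":0.6},{"tx":0,"ty":0,"tz":0,"twist":0,"grip":0.6}]'; python3 - <<'E'
from h import *
from bench import *
togo(.5511,.1891,.2,181.8)
b=(.555,-.132,-.1115)
o=get_obs();s=cams.snapshot('wrist');c=wcam(s,o)
a=s['frame'][:,:,::-1].copy()
print(proj(c,place(b,H(.06))).round(1).tolist())
print('rib0',proj(c,place(b,[[-.033,-.0195,.049],[.003,-.0195,.049]])).round(1).tolist())
print('rib at 5mm open',proj(c,place(b,[[-.033,-.0145,.049]])).round(1).tolist())
cv2.imwrite('pics/w3.png',cv2.resize(a[150:350,150:470],None,fx=2.5,fy=2.5,interpolation=cv2.INTER_CUBIC))
E
```

```text
time: 7.68
tool_pos: [0.5376, -0.1501, 0.1992]
ee_rot: [3.141, -0.002, 3.029]
wrist_force: [-0.1, 0.7, -0.9]
width: 0.0564
t 7.67 pos [ 0.5376 -0.1501  0.1992] rpy [ 1.7998e+02 -9.0000e-02  1.7355e+02] F [-0.1  0.7 -0.9] w 0.0564
shift cm [ 2.47 33.86 -0.07] twist -8.25 shift after twist [-2.42 33.86 -0.07]
[[242.0, 188.0], [247.5, 299.7], [430.5, 299.3], [439.5, 187.9]]
rib0 [[315.8, 203.2], [315.9, 245.7]]
rib at 5mm open [[322.0, 203.2]]
```

View pics/w3.png

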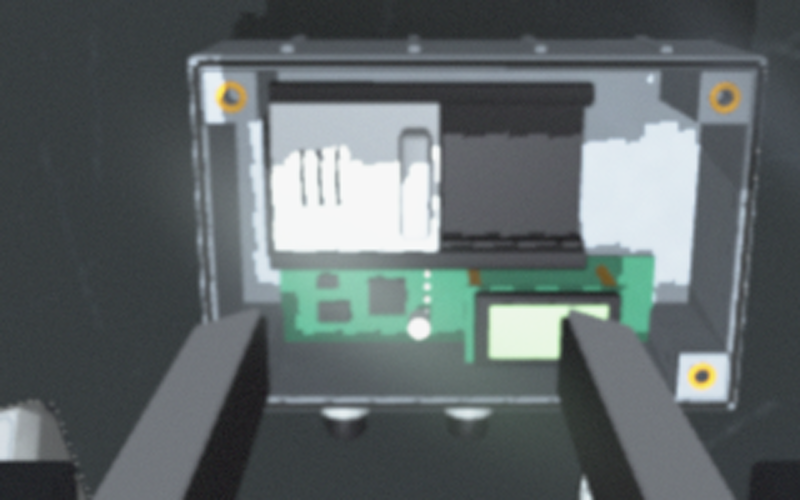

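```bash
python3 - <<'E'
from h import *
from bench import *
print(get_obs()['joint_positions'].__repr__())
togo(.5511,.1891,.15,91.8)
togo(.5511,.1891,.15,-88.2)
E
```

```text
array([-3.73754534e-01,  1.11227532e-01,  1.38044953e+00, -1.36881555e-04,
        1.65337942e+00, -1.83206938e+00])
t 7.72 pos [ 0.5372 -0.1499  0.1983] rpy [179.96  -0.19 173.55] F [ 0.9 -0.8  0.2] w 0.0564
shift cm [ 2.41 33.84  4.86] twist 81.75 shift after twist [33.84  2.47  4.86]
t 7.72 pos [ 0.5372 -0.1499  0.1983] rpy [179.96  -0.19 173.55] F [ 0.9 -0.8  0.2] w 0.0564
shift cm [ 2.41 33.84  4.86] twist -98.25 shift after twist [-33.84  -2.47   4.86]
```

```bash
python3 -m crank '[{"tx":0.2,"ty":2.8,"tz":0,"twist":0,"grip":0.6},{"tx":0.4,"ty":5,"tz":0,"twist":0,"grip":0.6},{"tx":0.4,"ty":5,"tz":0,"twist":0,"grip":0.6},{"tx":0.4,"ty":6,"tz":0,"twist":0,"grip":0.6},{"tx":0.4,"ty":6,"tz":0,"twist":0,"grip":0.6},{"tx":0.4,"ty":5,"tz":0,"twist":0,"grip":0.6},{"tx":0.2,"ty":4,"tz":0,"twist":0,"grip":0.6},{"tx":0,"ty":0,"tz":0,"twist":10,"grip":0.6},{"tx":0,"ty":0,"tz":0,"twist":10,"grip":0.6},{"tx":0,"ty":0,"tz":0,"twist":10,"grip":0.6},{"tx":0,"ty":0,"tz":0,"twist":10,"grip":0.6},{"tx":0,"ty":0,"tz":0,"twist":10,"grip":0.6}]';  python3 -m crank '[{"tx":0,"ty":0,"tz":0,"twist":10,"grip":0.6},{"tx":0,"ty":0,"tz":0,"twist":10,"grip":0.6},{"tx":0,"ty":0,"tz":0,"twist":10,"grip":0.6},{"tx":0,"ty":0,"tz":0,"twist":1.8,"grip":0.6},{"tx":0,"ty":0,"tz":0,"twist":0,"grip":0.6},{"tx":0,"ty":0,"tz":0,"twist":0,"grip":0.6}]'; python3 - <<'E'
from h import *
from bench import *
togo(.5511,.1891,.026,91.8)
o=get_obs();s=cams.snapshot('wrist');c=wcam(s,o)
print(proj(c,place((.5511,.1891,.0317),H(.003))).round(1).tolist())
print(proj(c,place((.5511,.1891,.0317),[[0,-.05,.039],[0,.05,.039]])).round(1).tolist())
cv2.imwrite('pics/w4.png',s['frame'][:,:,::-1])
E
```

```text
time: 9.22
tool_pos: [0.5511, 0.1882, 0.1976]
ee_rot: [-3.137, -0.002, 2.151]
wrist_force: [-0.1, -0.4, 0.0]
width: 0.0566
time: 9.98
tool_pos: [0.5519, 0.1885, 0.1999]
ee_rot: [-3.141, 0.0, 1.603]
wrist_force: [0.2, -0.4, 0.5]
width: 0.0563
t 9.97 pos [0.5519 0.1885 0.1999] rpy [-179.95    0.     91.85] F [ 0.2 -0.4  0.5] w 0.0563
shift cm [ 0.07 -0.07 17.39] twist 0.05 shift after twist [ 0.07 -0.07 17.39]
[[266.0, 288.6], [360.9, 288.7], [366.2, 127.5], [260.6, 127.5]]
[[313.3, 276.0], [313.2, 161.2]]
```

View pics/w4.png

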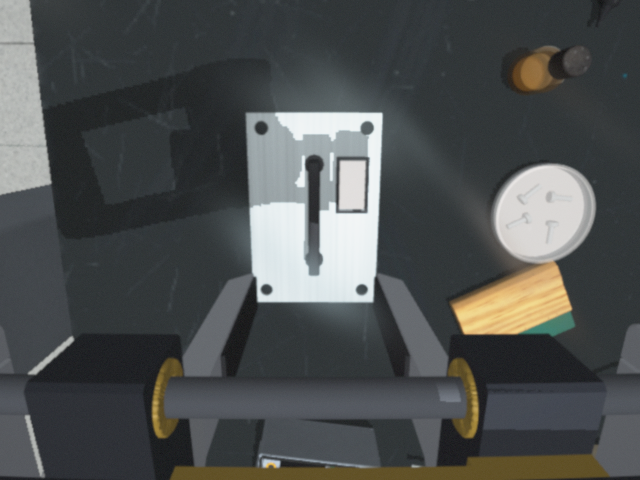

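```bash
python3 -m crank '[{"tx":0.1,"ty":-0.1,"tz":2.5,"twist":0,"grip":0.6},{"tx":0,"ty":0,"tz":4,"twist":0,"grip":0.6},{"tx":0,"ty":0,"tz":3.5,"twist":0,"grip":0.6},{"tx":0,"ty":0,"tz":3,"twist":0,"grip":0.6},{"tx":0,"ty":0,"tz":2,"twist":0,"grip":0.6},{"tx":0,"ty":0,"tz":1.5,"twist":0,"grip":0.6},{"tx":0,"ty":0,"tz":0.8,"twist":0,"grip":0.6},{"tx":0,"ty":0,"tz":0,"twist":0,"grip":0.6},{"tx":0,"ty":0,"tz":0,"twist":0,"grip":0.6}]'; python3 - <<'E'
from h import *
from bench import *
togo(.5511,.1891,.026,91.8)
s=cams.snapshot('wrist')
cv2.imwrite('pics/w5.png',s['frame'][:,:,::-1])
E
```

```text
time: 11.15
tool_pos: [0.5518, 0.1897, 0.0285]
ee_rot: [3.14, -0.0, 1.602]
wrist_force: [0.2, -0.0, 0.3]
width: 0.0564
t 11.15 pos [0.5518 0.1897 0.0285] rpy [ 1.7989e+02 -3.0000e-02  9.1770e+01] F [ 0.2 -0.   0.3] w 0.0564
shift cm [-0.06 -0.07  0.25] twist -0.03 shift after twist [-0.06 -0.07  0.25]
```

View pics/w5.png

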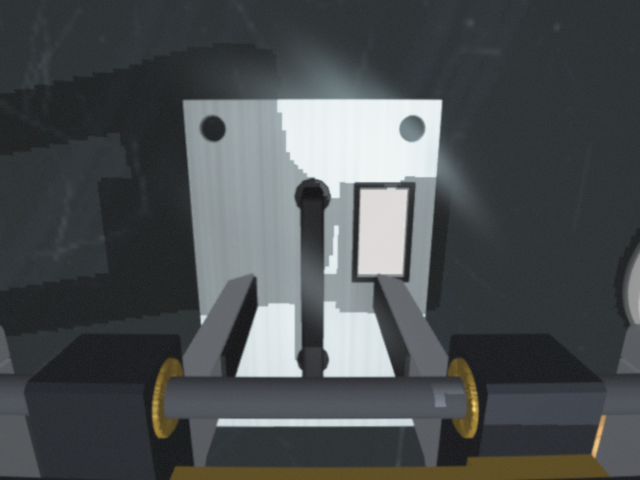

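```bash
python3 -m crank '[{"tx":-0.05,"ty":-0.05,"tz":0.2,"twist":0,"grip":0.6},{"tx":0,"ty":0,"tz":0,"twist":0,"grip":0.3},{"tx":0,"ty":0,"tz":0,"twist":0,"grip":0},{"tx":0,"ty":0,"tz":0,"twist":0,"grip":0},{"tx":0,"ty":0,"tz":0,"twist":0,"grip":0},{"tx":0,"ty":0,"tz":0,"twist":0,"grip":0},{"tx":0,"ty":0,"tz":0,"twist":0,"grip":0}]'; python3 -c "
from h import *
togo(.5511,.1891,.026,91.8)"
```

```text
time: 12.08
tool_pos: [0.5506, 0.189, 0.0255]
ee_rot: [3.142, -0.0, 1.602]
wrist_force: [0.3, 0.2, -0.1]
width: 0.0099
t 12.07 pos [0.5506 0.189  0.0255] rpy [180.    -0.    91.77] F [ 0.3  0.2 -0.1] w 0.0099
shift cm [ 0.01  0.05 -0.05] twist -0.03 shift after twist [ 0.01  0.05 -0.05]
```

Gripped (9.9 mm). Lift gently and check.

```bash
python3 -m crank '[{"tx":0,"ty":0,"tz":-0.5,"twist":0,"grip":0},{"tx":0,"ty":0,"tz":-1,"twist":0,"grip":0},{"tx":0,"ty":0,"tz":-2,"twist":0,"grip":0},{"tx":0,"ty":0,"tz":-3,"twist":0,"grip":0},{"tx":0,"ty":0,"tz":-3,"twist":0,"grip":0},{"tx":0,"ty":0,"tz":-2.5,"twist":0,"grip":0},{"tx":0,"ty":0,"tz":-1,"twist":0,"grip":0},{"tx":0,"ty":0,"tz":0,"twist":0,"grip":0},{"tx":0,"ty":0,"tz":0,"twist":0,"grip":0}]'; python3 - <<'E'
from h import *
from bench import *
togo(.555,-.132,.1385,83.6)
for n in('wrist','scene'):
    s=cams.snapshot(n)
    cv2.imwrite(f'pics/{n}6.png',s['frame'][:,:,::-1])
E
```

```text
time: 13.2
tool_pos: [0.5498, 0.1887, 0.1539]
ee_rot: [-3.139, 0.0, 1.602]
wrist_force: [0.3, -0.2, -2.8]
width: 0.0095
t 13.2 pos [0.5498 0.1887 0.1539] rpy [-1.7985e+02  3.0000e-02  9.1770e+01] F [ 0.3 -0.2 -2.8] w 0.0095
shift cm [-32.07  -0.47   1.56] twist 8.17 shift after twist [-31.82   4.1    1.56]
```

View pics/wrist6.png

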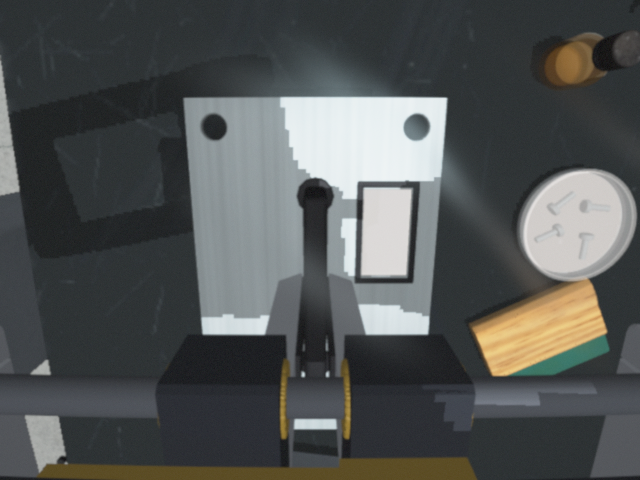

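View pics/scene6.png

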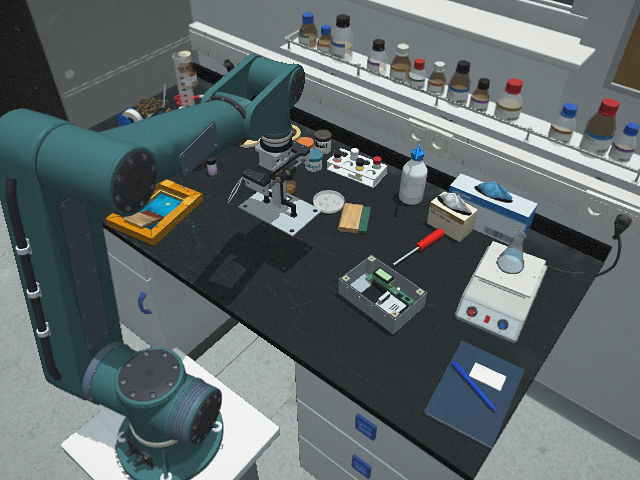

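```bash
python3 -m crank '[{"tx":0,"ty":0,"tz":0,"twist":4,"grip":0},{"tx":0,"ty":0,"tz":0,"twist":4.2,"grip":0},{"tx":-1.5,"ty":0.2,"tz":0,"twist":0,"grip":0},{"tx":-3,"ty":0.4,"tz":0,"twist":0,"grip":0},{"tx":-4,"ty":0.5,"tz":0,"twist":0,"grip":0},{"tx":-4,"ty":0.5,"tz":0,"twist":0,"grip":0},{"tx":-4,"ty":0.5,"tz":0,"twist":0,"grip":0},{"tx":-4,"ty":0.5,"tz":0,"twist":0,"grip":0},{"tx":-4,"ty":0.5,"tz":0,"twist":0,"grip":0},{"tx":-4,"ty":0.5,"tz":0,"twist":0,"grip":0},{"tx":-2.3,"ty":0.3,"tz":0,"twist":0,"grip":0},{"tx":-1,"ty":0.2,"tz":0,"twist":0,"grip":0}]';python3 -m crank '[{"tx":0,"ty":0,"tz":0,"twist":0,"grip":0},{"tx":0,"ty":0,"tz":0,"twist":0,"grip":0}]'; python3 -c "
from h import *
togo(.555,-.132,.0965,83.6)"
```

```text
time: 14.8
tool_pos: [0.555, -0.1336, 0.1549]
ee_rot: [-3.14, 0.0, 1.457]
wrist_force: [-0.9, -0.2, -2.8]
width: 0.0094
time: 15.05
tool_pos: [0.5556, -0.1308, 0.1554]
ee_rot: [-3.141, -0.001, 1.46]
wrist_force: [-0.3, 0.8, -2.4]
width: 0.0095
t 15.05 pos [ 0.5556 -0.1308  0.1554] rpy [-1.7999e+02 -4.0000e-02  8.3640e+01] F [-0.3  0.8 -2.4] w 0.0095
shift cm [-0.13 -0.05  5.89] twist 0.04 shift after twist [-0.13 -0.05  5.89]
```

```bash
python3 -m crank '[{"tx":-0.1,"ty":0,"tz":1,"twist":0,"grip":0},{"tx":0,"ty":0,"tz":1.5,"twist":0,"grip":0},{"tx":0,"ty":0,"tz":1.2,"twist":0,"grip":0},{"tx":0,"ty":0,"tz":0.8,"twist":0,"grip":0},{"tx":0,"ty":0,"tz":0,"twist":0,"grip":0},{"tx":0,"ty":0,"tz":0,"twist":0,"grip":0}]'; python3 - <<'E'
from h import *
from bench import *
togo(.555,-.132,.0965,83.6)
o=get_obs()
s=cams.snapshot('scene');a=s['frame'][:,:,::-1]
cv2.imwrite('pics/s7.png',cv2.resize(a[220:345,320:450],None,fx=6,fy=4.8,interpolation=cv2.INTER_CUBIC))
s=cams.snapshot('top');a=s['frame'][:,:,::-1]
cv2.imwrite('pics/t7.png',cv2.resize(a[195:295,350:470],None,fx=6,fy=6,interpolation=cv2.INTER_CUBIC))
o=get_obs();s=cams.snapshot('wrist');a=s['frame'][:,:,::-1]
cv2.imwrite('pics/w7.png',a)
E
```

```text
time: 15.8
tool_pos: [0.5559, -0.1327, 0.1109]
ee_rot: [3.141, 0.0, 1.459]
wrist_force: [0.2, 0.4, -2.2]
width: 0.0093
t 15.8 pos [ 0.5559 -0.1327  0.1109] rpy [179.95   0.    83.57] F [ 0.2  0.4 -2.2] w 0.0093
shift cm [ 0.06 -0.1   1.44] twist -0.03 shift after twist [ 0.06 -0.1   1.44]
```

View pics/s7.png

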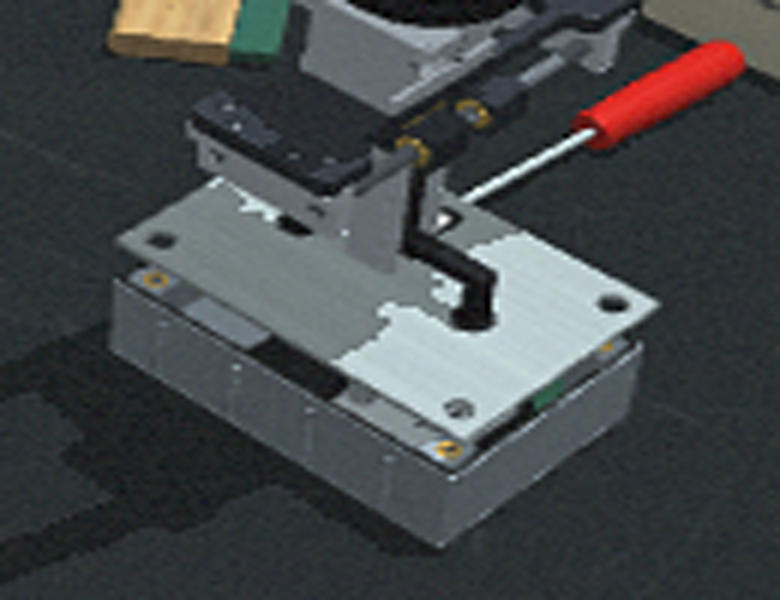

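View pics/t7.png

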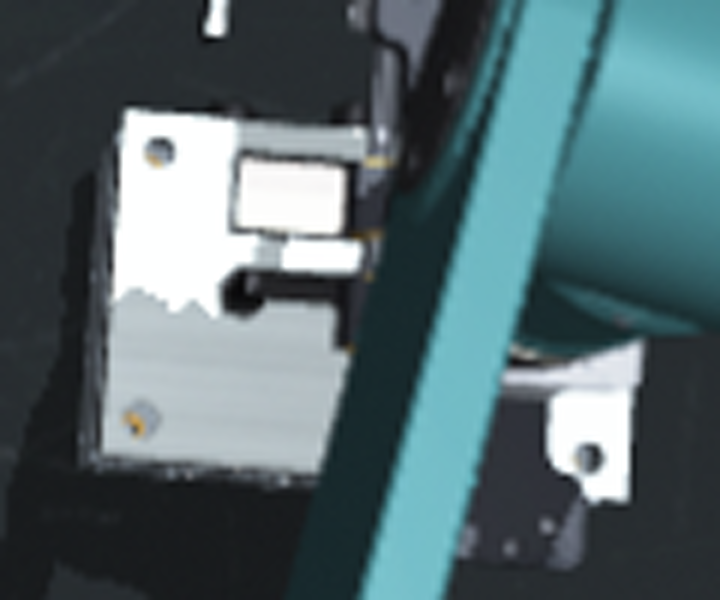

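View pics/w7.png

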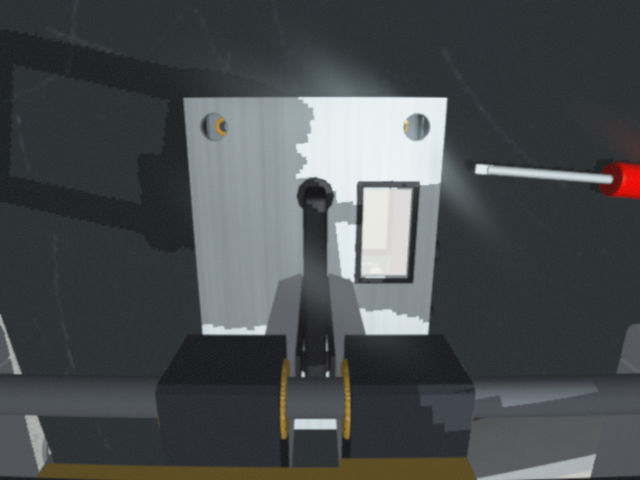

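```bash
cat > fp.py <<'E'
from h import *
from scipy.spatial.transform import Rotation as Ro
def cr(p,u0,v0,sx,sy): p=np.array(p,float);return np.c_[u0+(p[:,0]+.5)/sx-.5,v0+(p[:,1]+.5)/sy-.5]
def fit6(obs,p0,full=True):
    def pose(p): 
        rp=p[4:6] if full else (0,0)
        return Ro.from_euler('xyz',[rp[0],rp[1],p[3]]).as_matrix(),p[:3]
    def f(p):
        R,t=pose(p);return np.concatenate([(proj(c,np.c_[XY[i],np.full(len(i),.003)]@R.T+t)-px).ravel() for c,i,px in obs])
    r=least_squares(f,p0 if full else p0[:4]);R,t=pose(r.x)
    print('xyz mm',(r.x[:3]*1e3).round(2),'yaw,roll,pitch',np.degrees(r.x[3:]).round(2),'res',r.fun.round(2).tolist())
    B=place((.555,-.132,-.1115),H(.06)); P=np.c_[XY,np.zeros(4)]@R.T+t
    b=Ro.from_euler('z',-.1115).as_matrix()
    print('hole-thread in box mm',((P-B)@b*1e3).round(1).tolist())
E
cat > f7.py <<'E'
from fp import *
import sys
from bench import *
o=get_obs();s=cams.snapshot('wrist');w=wcam(s,o)
sc=('scene',[0,1,3],cr([(459,408),(612,303),(162,240)],320,220,6,4.8))
tp=('top',[2,3,0],cr([(160,151),(141,418),(589,457)],350,195,6,6))
wr=(w,[2,3],np.array([(416.5,126.5),(214,126.5)]))
p0=[.555,-.132,.085,-.1115,0,0]
for ob in([sc],[tp],[sc,tp],[sc,tp,wr]): fit6(ob,p0,False)
fit6([sc,tp,wr],p0)
E
python3 f7.py
```

```text
xyz mm [ 559.85 -130.36   82.41] yaw,roll,pitch [-6.19] res [0.06, 0.08, -0.07, -0.02, 0.01, -0.06]
hole-thread in box mm [[4.9, 2.0, 22.4], [4.9, 2.3, 22.4], [4.4, 2.3, 22.4], [4.4, 2.0, 22.4]]
xyz mm [ 556.88 -132.72   86.56] yaw,roll,pitch [-6.43] res [-0.01, -0.06, 0.05, 0.06, -0.04, 0.01]
hole-thread in box mm [[1.9, -0.5, 26.6], [1.9, -0.5, 26.6], [2.0, -0.5, 26.6], [2.0, -0.5, 26.6]]
xyz mm [ 556.74 -132.48   86.77] yaw,roll,pitch [-6.39] res [0.13, 0.16, 0.22, 0.04, 0.03, -0.25, -0.12, 0.01, -0.04, 0.14, -0.11, 0.06]
hole-thread in box mm [[1.8, -0.3, 26.8], [1.8, -0.3, 26.8], [1.8, -0.3, 26.8], [1.8, -0.3, 26.8]]
xyz mm [ 557.02 -132.63   86.48] yaw,roll,pitch [-6.46] res [0.2, 0.21, 0.32, 0.12, 0.16, -0.24, -0.04, -0.15, -0.02, -0.04, -0.11, -0.04, -0.06, 0.0, -0.07, -0.08]
hole-thread in box mm [[2.0, -0.3, 26.5], [2.0, -0.5, 26.5], [2.2, -0.5, 26.5], [2.2, -0.3, 26.5]]
xyz mm [ 556.95 -132.64   86.74] yaw,roll,pitch [-6.48 -0.26 -0.33] res [0.17, 0.14, 0.34, -0.1, 0.13, -0.12, -0.02, -0.13, -0.05, 0.0, -0.08, 0.02, -0.1, 0.05, -0.01, -0.11]
hole-thread in box mm [[1.9, -0.3, 26.8], [1.9, -0.5, 27.4], [2.1, -0.5, 26.7], [2.1, -0.3, 26.1]]
```

```bash
python3 -m crank '[{"tx":0.05,"ty":-0.2,"tz":0.4,"twist":0,"grip":0},{"tx":0,"ty":0,"tz":0.5,"twist":0,"grip":0},{"tx":0,"ty":0,"tz":0.4,"twist":0,"grip":0},{"tx":0,"ty":0,"tz":0.2,"twist":0,"grip":0},{"tx":0,"ty":0,"tz":0,"twist":0,"grip":0},{"tx":0,"ty":0,"tz":0,"twist":0,"grip":0},{"tx":0,"ty":0,"tz":0,"twist":0,"grip":0},{"tx":0,"ty":0,"tz":0,"twist":0,"grip":0}]'; python3 - <<'E'
from h import *
from bench import *
togo(.555,-.132,.0965,83.6)
s=cams.snapshot('scene');a=s['frame'][:,:,::-1]
cv2.imwrite('pics/s8.png',cv2.resize(a[245:345,330:440],None,fx=7,fy=6,interpolation=cv2.INTER_CUBIC))
s=cams.snapshot('top');a=s['frame'][:,:,::-1]
cv2.imwrite('pics/t8.png',cv2.resize(a[195:295,350:470],None,fx=6,fy=6,interpolation=cv2.INTER_CUBIC))
togo(.555,-.132,.0965,83.6)
s=cams.snapshot('wrist');a=s['frame'][:,:,::-1]
cv2.imwrite('pics/w8.png',cv2.resize(a[90:290,180:460],None,fx=2.8,fy=2.8,interpolation=cv2.INTER_CUBIC))
E
```

```text
time: 17.0
tool_pos: [0.5538, -0.1319, 0.0956]
ee_rot: [3.141, -0.0, 1.459]
wrist_force: [-0.9, 0.0, -2.0]
width: 0.0097
t 17.0 pos [ 0.5538 -0.1319  0.0956] rpy [179.98  -0.    83.57] F [-0.9  0.  -2. ] w 0.0097
shift cm [ 0.01  0.12 -0.09] twist -0.03 shift after twist [ 0.01  0.12 -0.09]
t 17.1 pos [ 0.5537 -0.1319  0.0956] rpy [179.99  -0.    83.57] F [-0.1 -0.6 -1.9] w 0.0097
shift cm [ 0.01  0.13 -0.09] twist -0.03 shift after twist [ 0.01  0.13 -0.09]
```

View pics/s8.png

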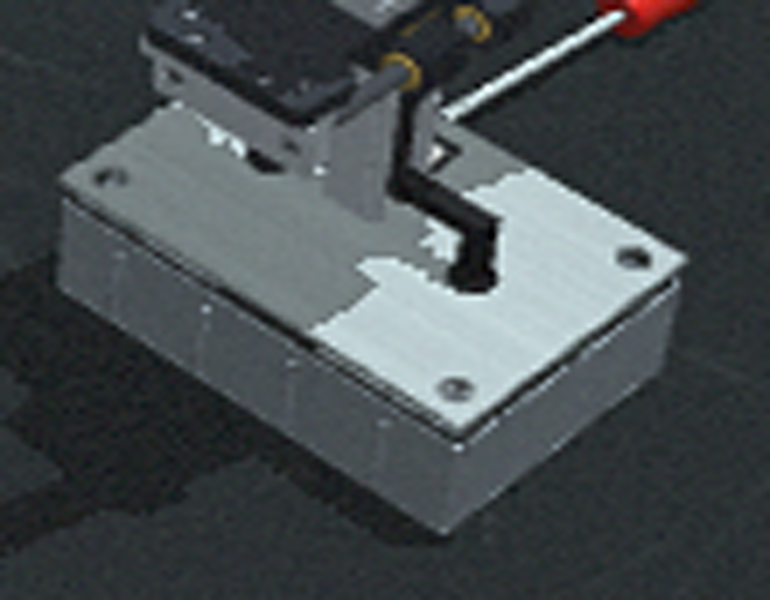

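View pics/t8.png

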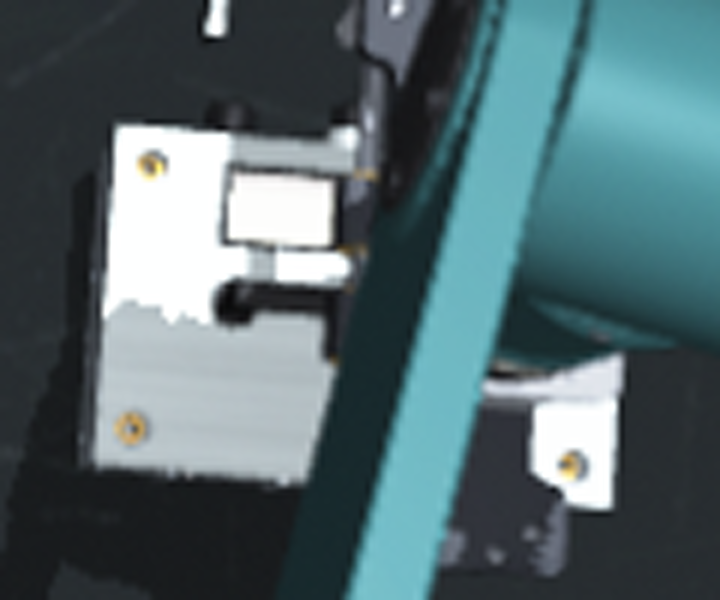

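View pics/w8.png

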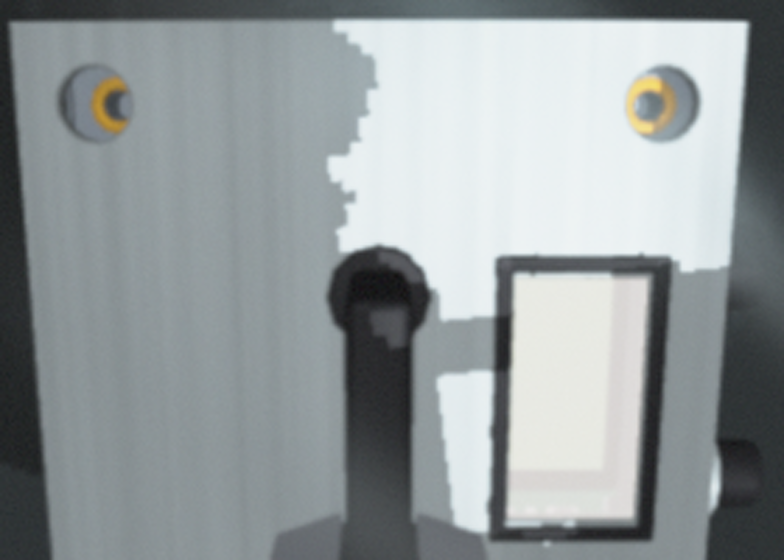

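```bash
cat > f8.py <<'E'
from fp import *
from bench import *
o=get_obs();s=cams.snapshot('wrist');w=wcam(s,o)
sc=('scene',[0,1,3],cr([(457,390),(634,258),(111,177)],330,245,7,6))
tp=('top',[2,3,0],cr([(152,164),(132,429),(572,465)],350,195,6,6))
wr=(w,[2,3],cr([(662,104),(96,103)],180,90,2.8,2.8))
p0=[.555,-.132,.072,-.1115,0,0]
for ob in([sc],[tp],[sc,tp],[sc,tp,wr]): fit6(ob,p0,False)
fit6([sc,tp,wr],p0)
b=Ro.from_euler('z',-.1115).as_matrix()
for h in (.070,.072):
    print(h,'wrist direct c,d',((back(w,wr[2],h+.003)-back(w,cr([(649,104.5),(117,105)],180,90,2.8,2.8),.06))@b*1e3).round(1).tolist())
E
python3 f8.py
```

```text
xyz mm [ 553.11 -132.31   72.9 ] yaw,roll,pitch [-6.32] res [-0.1, 0.01, 0.08, -0.07, 0.03, 0.06]
hole-thread in box mm [[-1.7, -0.6, 12.9], [-1.7, -0.5, 12.9], [-1.9, -0.5, 12.9], [-1.9, -0.6, 12.9]]
xyz mm [ 554.5  -131.46   70.19] yaw,roll,pitch [-6.39] res [-0.17, 0.09, 0.12, -0.19, 0.05, 0.1]
hole-thread in box mm [[-0.6, 0.5, 10.2], [-0.6, 0.5, 10.2], [-0.6, 0.5, 10.2], [-0.6, 0.5, 10.2]]
xyz mm [ 554.54 -131.41   70.93] yaw,roll,pitch [-6.34] res [-0.18, -0.02, -0.04, -0.04, 0.06, 0.09, -0.18, 0.05, 0.14, -0.2, 0.14, 0.04]
hole-thread in box mm [[-0.5, 0.5, 10.9], [-0.5, 0.6, 10.9], [-0.6, 0.6, 10.9], [-0.6, 0.5, 10.9]]
xyz mm [ 554.54 -131.76   70.66] yaw,roll,pitch [-6.49] res [-0.16, 0.15, 0.06, 0.18, 0.19, 0.16, 0.04, -0.02, 0.24, -0.3, 0.21, 0.14, 0.08, -0.15, -0.08, -0.0]
hole-thread in box mm [[-0.6, 0.3, 10.7], [-0.6, 0.1, 10.7], [-0.3, 0.1, 10.7], [-0.3, 0.3, 10.7]]
xyz mm [ 554.5  -131.77   70.83] yaw,roll,pitch [-6.51 -0.21 -0.02] res [-0.17, 0.04, 0.08, 0.06, 0.18, 0.2, 0.04, -0.01, 0.23, -0.29, 0.26, 0.16, 0.02, -0.11, -0.04, -0.03]
hole-thread in box mm [[-0.7, 0.3, 11.1], [-0.7, 0.1, 11.1], [-0.4, 0.1, 10.6], [-0.4, 0.3, 10.5]]
0.07 wrist direct c,d [[-0.9, -0.0, 13.0], [-0.5, 0.2, 13.0]]
0.072 wrist direct c,d [[-1.4, -0.0, 15.0], [-0.0, 0.2, 15.0]]
```

```bash
python3 -m crank '[{"tx":-0.02,"ty":0.06,"tz":0,"twist":0,"grip":0},{"tx":0,"ty":0,"tz":0,"twist":0,"grip":0},{"tx":0,"ty":0,"tz":0,"twist":0,"grip":0},{"tx":0,"ty":0,"tz":0,"twist":0,"grip":0},{"tx":0,"ty":0,"tz":0,"twist":0,"grip":0},{"tx":0,"ty":0,"tz":0,"twist":0,"grip":0},{"tx":0,"ty":0,"tz":0,"twist":0,"grip":0},{"tx":0,"ty":0,"tz":0,"twist":0,"grip":0}]'; python3 - <<'E'
from h import *
from bench import *
togo(.555,-.132,.0965,83.6); print(np.round(get_obs()['qvel'],3))
s=cams.snapshot('top');a=s['frame'][:,:,::-1]
cv2.imwrite('pics/t9.png',cv2.resize(a[195:295,350:470],None,fx=6,fy=6,interpolation=cv2.INTER_CUBIC))
s=cams.snapshot('scene');cv2.imwrite('pics/s9.png',s['frame'][:,:,::-1])
o=get_obs();s=cams.snapshot('wrist');a=s['frame'][:,:,::-1]
cv2.imwrite('pics/w9.png',cv2.resize(a[90:290,180:460],None,fx=2.8,fy=2.8,interpolation=cv2.INTER_CUBIC))
togo(.555,-.132,.0965,83.6)
E
```

```text
time: 18.2
tool_pos: [0.5542, -0.1321, 0.0954]
ee_rot: [-3.142, -0.0, 1.459]
wrist_force: [-0.0, -0.1, -2.4]
width: 0.0097
t 18.2 pos [ 0.5542 -0.1321  0.0954] rpy [-1.800e+02 -1.000e-02  8.357e+01] F [-0.  -0.1 -2.4] w 0.0097
shift cm [ 0.02  0.07 -0.11] twist -0.03 shift after twist [ 0.02  0.07 -0.11]
[-0.001  0.     0.    -0.001 -0.    -0.002]
t 18.35 pos [ 0.5542 -0.1322  0.0955] rpy [ 1.800e+02 -1.000e-02  8.357e+01] F [ 0.5  0.2 -2.1] w 0.0098
shift cm [ 0.03  0.07 -0.1 ] twist -0.03 shift after twist [ 0.03  0.07 -0.1 ]
```

View pics/t9.png

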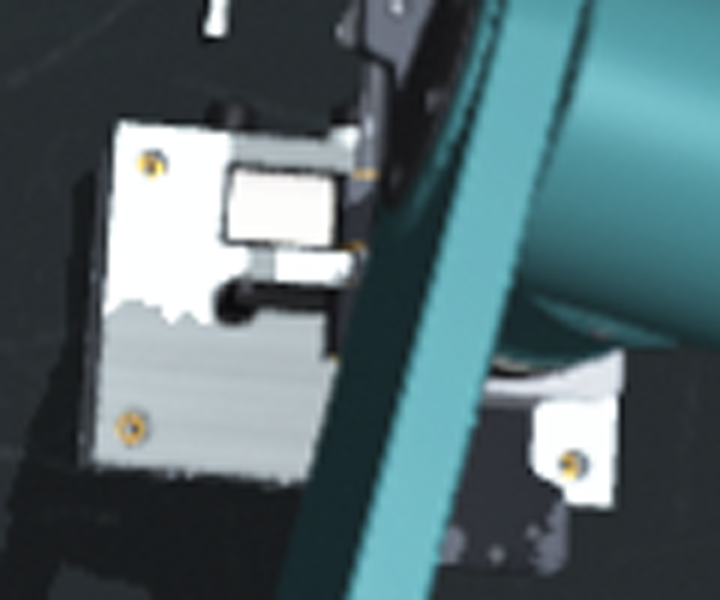

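View pics/w9.png

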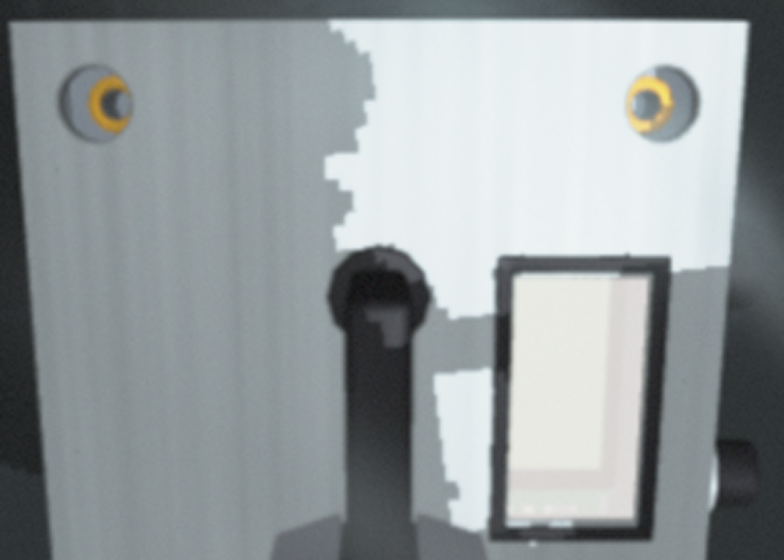

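View pics/s9.png

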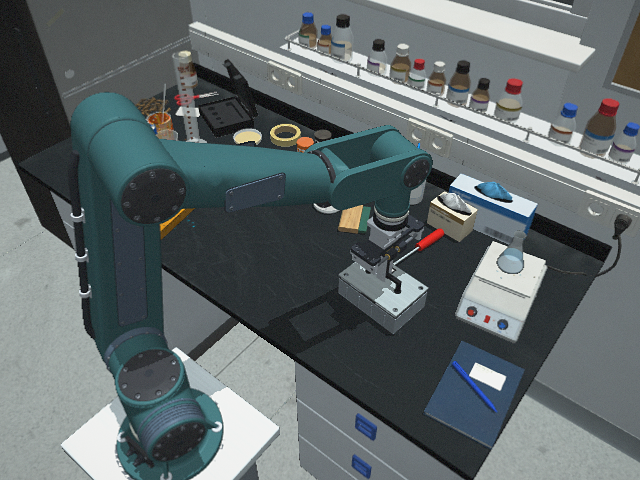

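```bash
python3 -c "
from bench import ticket,get_obs
print(ticket.close_job()); o=get_obs(); print(o['time'],o['tool_pos'],o['wrist_force'])"
```

```text
the job is handed in; nothing more can be done
None
the job is handed in; nothing more can be done
```

The battery cover is fully home, and the plate is held level and still over the box, window above the display. I handed the job in at about 18.4 s.

- **Battery cover:** I pinched the rib and slid the cover about 26 mm to its end stop. There it stopped moving while the push rose to about 10 N. A wrist picture afterwards showed the rib where it should be when shut and the batteries covered.
- **Plate height:** A camera fit put its underside about 10.8 mm above the rim, roughly 10 mm above the seal. The one scene-camera-only fit read 12.9 mm.
- **Hole alignment:** That fit put the holes about 0.6 mm off the threads across the box. I shifted the plate 0.6 mm to correct it but did not repeat the fit. The final pictures show the brass inserts through the three holes in view. Hole b was in neither the last top nor wrist picture.
- **Disagreement between cameras:** The scene camera alone put the plate about 1 mm further off in x and y than the combined fit. I went with the combined fit.
- **Holding:** The arm was still at the end, and the wrist carried only about 2.4 N, about the plate's weight, so it is not touching the box.
- **Bystanders:** The screwdriver had not moved in the pictures. The final view hides most of the dish, the vial and the dropper bottle, so I did not check those at the end. I felt no contact with anything during the moves.

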